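# Slide the box under the spout and tip the beads in

### The arm

A 6-joint arm with a two-finger parallel gripper is mounted at the origin on a cart in front of the work surface, level with it; the furniture and walls round the work are solid. World frame = base frame: x ahead of the robot, y to its left, z up, the work surface at z = 0. Lengths are in m, angles in degrees, forces in N, time in s.
With the tool pointing down it reaches from about 0.3 to 0.75 m from the base axis. Payload 8.5 kg.
Tool frame: the origin (TCP) lies on the mounting face of the last link; the fingertips stand 173 mm ahead of it and the grasp point (between the pads) lies 155 mm ahead of it (env.tips_ahead is the distance from the TCP to the fingertips, in m); x points along the fingers, z is the direction in which the jaws open and shut, and the axes are right-handed (so a half turn about x gives the same grasp; the last joint's range is limited). The gripper opens to 85 mm and grips with 20 to 120 N. Pads are 22 mm wide; open, the fingers measure 114 mm over their backs; the gripper's body (76 mm by 85 mm) begins 54 mm behind the grasp point. The pads swing forward as they close: fully open they stand 13 mm farther back than shut.
Start: joints at [60.946, 21.807, 74.336, -0, 83.858, -12.336], TCP at [0.158, 0.527, 0.405] pointing down, gripper open.
Joint ranges: [-178.18, 178.18], [-50.72, 133.34], [12.68, 142.11], [-81.47, 261.47], [9.98, 163.14], [-165.26, 165.26]. Speed limits (degrees/s): [136.94, 136.94, 180, 180, 180, 180].

### API

Orientations are given as a 3x3 rotation matrix whose columns are the frame's x, y, z axes.
In Python, from rig import env, optics gives the robot as it stands.
- The arm moves only by the shell command python3 -m inch 'ROWS' [FORCE]. ROWS is JSON, a list of rows, each a list of 3 entries, a list of its own where there are three numbers: the closure, from -1 (fully open) to 1 (shut), then the shift along the tool's x, y, z in units of 30 mm (1.0 is 30 mm), then the turn about the tool's x in units of 5 degrees (1.0 is 5 degrees). In form: [[hand, [x, y, z], yaw], ...]. A call has exactly 8 rows; each row shifts and turns the commanded pose from where the row before left it, along the tool's axes as they then stand; what a row does not reach is not made up. A row lasts 1/12 s, in which the tool goes at most 41.7 mm and 7.16 degrees, less where a joint would pass 70% of its speed; a pose out of reach is approached as far as the arm can. A call is refused whole if a number of a shift passes 1 or a number of a turn 1, either way. A call with a gripper value outside its range is refused whole. The fingers move at their own pace and stop on an object; FORCE is the grip in N (left out, the last holds). Time passes only in rows, so rows that do not move let the fingers close, or fill a call up. It gives the time, the measured TCP pose, the force and the opening at its end, in the units of the state.
- env.observe(): the state, without advancing time (a new reading comes with each control period).
- optics.get_image(name): name is "side" or "top" or "wrist"; returns the picture (420x560x3 uint8, red, green, blue); there is no depth.
- optics.camera_params(name): a dict with "fx", "fy", "cx", "cy" (pixels), "k1" (the pictures are not rectified: a ray, as slopes to the right and down, at radius r is drawn at 1 + k1 r^2 times it, then the intrinsics apply), "xyz" and "rotation" of the camera in the world. Camera axes: x right, y down, z forward; pixel columns grow to the right and rows downward; lengths in m; the calibration is good to about 2 mm. A picture is of the moment at which its call begins: read the wrist's pose just before it. camera_params takes no time and is no camera call; for the wrist camera it gives the pose at the moment of the call.
- env.close_job(): hands the job in, once; it reports no verdict.
The state is a dict: "time_s": time; "q": joint angles; "qvel": joint speeds; "joint_efforts": joint torques, N m; "position": TCP position; "tool_rot": TCP orientation; "ft_force": force on the tool from outside, world axes, zero at the start; "wrist_torque": the same for the moment, N m; "grip_width": finger opening in m.
Only numpy, scipy, OpenCV 4.12 (cv2) and the standard library are available. Lean on these libraries where they do the work, as an engineer would, in place of code of your own. Each camera call takes 0.05 s, during which the arm holds its last target.

### The job

Push the blue box along its rail with the red push plate until it is centred under the steel spout. Then press the tray's red lever down to its stop so that the three beads run through the spout into the box, and leave the box there. Do not handle or spill any bead, and leave the dish of finished beads alone.

Things in the scene. Friction and masses are not known exactly. Their poses are not given: they have to be found in the camera images.
- box (a joint): Slide of the receiving box along its rail, in m: 0 at the left end of its travel, growing to 0.28 as the box moves to the robot's right (along the rail's -y). No stop at the spout; the slide has about 2 N of friction and stays where it is left.
- box_floor (a point): Centre of the inner floor of the blue open box (outside 100 mm across the rail, 120 mm along it; walls 5 mm; floor 27 mm and rim 74 mm above the bench). Axes are those of the rail: y along the rail towards the robot's left, x across it away from the robot, z up.
- push_plate (a point): On the left (+y) face of the red upright push plate, which is fixed to the box by a tongue on its left, 138 mm from the box's centre; the point lies 65 mm above the bench, in the middle of the plate's width. Plate 70 mm wide across the rail, 8 mm thick, from 24 to 88 mm above the bench. Pushing this face along -y slides the box to the right. Same axes as the box.
- outlet (a point): Centre of the lower mouth of the fixed steel spout (55 x 55 mm inside, 89 mm above the bench, 15 mm above the box's rim), over the middle line of the rail. Same axes as the rail. The grey stand's two side plates enclose the spout: 55 mm to either side along the rail, up to 160 mm high, from 57 mm in front to 113 mm behind the outlet; the spout's front sheet reaches 172 mm high. The box passes below freely.
- tray (a joint): Tilt of the bead tray behind the spout, in rad: 0 at rest (sloping back, beads held), growing to the stop at 0.75 as its lever is pressed down and the tray tips forward into the spout. The beads run out from about 0.2 on. Its stiff hinge (under 4 N at the lever) stays where it is left. The pivot lies along y, 40 mm behind the outlet's centre and 145 mm above the bench.
- lever_pad (a point): Centre of the upper face of the tray's red lever pad (40 x 32 x 8 mm), right of the stand (86 mm towards -y from the outlet's centre), in front of the pivot; about 190 mm above the bench at rest. Pressed down, it travels almost straight down by about 66 mm to the stop (at most 9 mm fore and aft). Its frame tilts with the tray.
- bead_dish: Bystander: small white dish of finished beads, 85 mm wide, 17 mm high, loose on the bench at the right; origin at the centre of its underside. Leave it alone.
- bead_1: Red glass bead, a ball 20 mm across, origin at its centre; starts at the back of the tray.
- bead_2: Yellow glass bead, a ball 20 mm across, origin at its centre; starts at the back of the tray.
- bead_3: Green glass bead, a ball 20 mm across, origin at its centre; starts at the back of the tray.

How it is judged:
By the outcome, as a careful person would: the job done as asked, in the order asked, and still so for the second after the job is handed in, with the robot touching nothing.
It also fails if it takes over 48 s, if anything falls off the work surface, if the arm or the gripper's body presses on something with over 40 N, if the wrist force passes 120 N, or if a joint passes its speed limit or range.

## Working session

There is one attempt and no reset: what is moved stays moved. The work goes in short steps, Python scripts to look and compute and a shell command to move; the robot and the scene stay as the last step left them, time stands still between calls to the robot, and variables do not carry over. Pictures are saved under pics/ and viewed, and the job is handed in when it is done.

```bash
ls; mkdir -p pics; python3 - <<'E'
from rig import env, optics
import cv2
s=env.observe()
print(s, env.tips_ahead)
for n in("side","top"):
    print(n,optics.camera_params(n))
    cv2.imwrite(f"pics/{n}0.png",optics.get_image(n)[:,:,::-1])
E
```

```text
pics
{'time_s': 0.0, 'q': array([ 6.09479991e+01,  2.18438590e+01,  7.43860777e+01,  8.49259160e-04,
        8.38585246e+01, -1.23341581e+01]), 'qvel': array([ 0.03354014,  0.03409625,  0.15817314, -0.02911106, -0.00782052,
       -0.1024824 ]), 'joint_efforts': array([-2.09616162e-03, -4.48468387e+01, -2.31278372e+01, -2.62253543e-04,
        4.83331489e-03, -2.95119662e-05]), 'position': array([0.15818015, 0.5267244 , 0.4040769 ]), 'tool_rot': array([[-7.62625671e-04, -9.57732369e-01,  2.87659743e-01],
       [-1.34252469e-03,  2.87660548e-01,  9.57731490e-01],
       [-9.99998808e-01,  3.44200312e-04, -1.50515667e-03]]), 'ft_force': array([ 0.83390714, -1.43055264, -1.4312786 ]), 'wrist_torque': array([-0.00501677, -0.02581181,  0.00727414]), 'grip_width': 0.08541410444856871} 0.1734
side {'fx': 433.18107125795126, 'fy': 433.18107125795126, 'cx': 275.52989558469113, 'cy': 206.11664584778163, 'k1': 0.013949011695486568, 'xyz': array([ 0.58395128, -0.91492007,  0.75212903]), 'rotation': array([[ 0.99573141, -0.04207183,  0.0821518 ],
       [-0.09131393, -0.57867887,  0.81042738],
       [ 0.01344335, -0.8144696 , -0.58005047]])}
top {'fx': 424.62363692173705, 'fy': 424.62363692173705, 'cx': 279.74007677431973, 'cy': 208.75077122317805, 'k1': -0.012688125105391397, 'xyz': array([ 0.52611807, -0.05662493,  1.02609653]), 'rotation': array([[ 9.27703989e-03, -9.88067807e-01,  1.53739861e-01],
       [-9.99956805e-01, -9.25445543e-03,  8.62558885e-04],
       [ 5.70512026e-04, -1.53741222e-01, -9.88110981e-01]])}
```

View pics/side0.png

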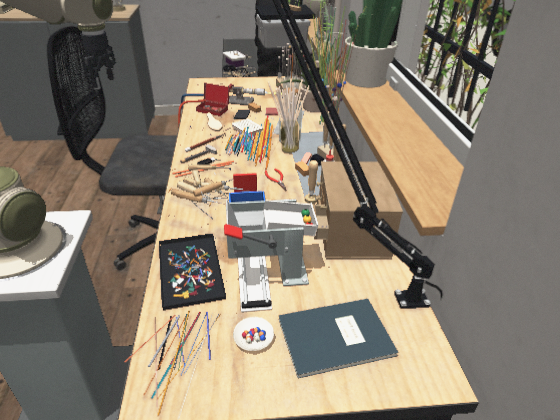

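View pics/top0.png

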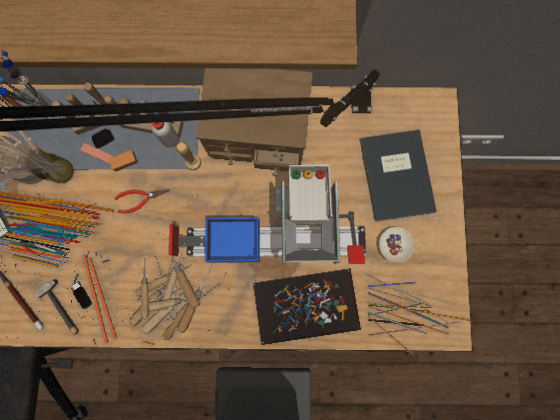

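The top view shows the plate at about (174,239), the box at (232,239), the spout at (310,240) and the pad at (356,254). The dish is at (396,244). The side view shows the pad at (234,232) and the plate at (245,182). Next I'll measure these.

```bash
cat > h.py <<'E'
import numpy as np, cv2
from rig import env, optics
def ray(P,u,v):
    d=np.array([(u-P['cx'])/P['fx'],(v-P['cy'])/P['fy']]); s=d.copy()
    for _ in range(10): s=d/(1+P['k1']*(s@s))
    r=P['rotation']@np.array([s[0],s[1],1.]); return np.array(P['xyz']),r/np.linalg.norm(r)
def onz(P,u,v,z):
    o,r=ray(P,u,v); return o+r*(z-o[2])/r[2]
def tri(a,b):
    (o1,r1),(o2,r2)=a,b
    t=np.linalg.lstsq(np.stack([r1,-r2],1),o2-o1,rcond=None)[0]
    p,q=o1+t[0]*r1,o2+t[1]*r2; return (p+q)/2,np.linalg.norm(p-q)
def proj(P,X):
    c=np.array(P['rotation']).T@(np.array(X)-P['xyz']); s=c[:2]/c[2]; s=s*(1+P['k1']*(s@s))
    return s[0]*P['fx']+P['cx'],s[1]*P['fy']+P['cy']
def blobs(im,kind,roi,amin=40):
    h=cv2.cvtColor(im,cv2.COLOR_RGB2HSV).astype(int);H,S,V=h[...,0],h[...,1],h[...,2]
    m={'red':((H<8)|(H>172))&(S>150)&(V>70),'blue':(H>100)&(H<128)&(S>120)&(V>50)}[kind]
    k=np.zeros_like(m);x0,y0,x1,y1=roi;k[y0:y1,x0:x1]=1
    m=(m&k).astype(np.uint8)
    out=[]
    for c in cv2.findContours(m,cv2.RETR_EXTERNAL,cv2.CHAIN_APPROX_NONE)[0]:
        if cv2.contourArea(c)>amin: out.append((cv2.contourArea(c),cv2.minAreaRect(c),cv2.boxPoints(cv2.minAreaRect(c)),c))
    return sorted(out,key=lambda t:-t[0])
E
python3 - <<'E'
from h import *
np.set_printoptions(precision=4,suppress=True)
P=optics.camera_params('top');im=cv2.imread('pics/top0.png')[:,:,::-1].copy()
for n,k,roi,z in(('plate','red',(160,210,190,270),.088),('box','blue',(195,200,275,280),.074),('pad','red',(335,235,375,275),.19)):
    for a,r,b,c in blobs(im,k,roi): print(n,a,r); print(np.array([onz(P,*p,z) for p in b]), onz(P,*r[0],z))
Q=optics.camera_params('side');ims=cv2.imread('pics/side0.png')[:,:,::-1].copy()
for n,k,roi in(('plate','red',(225,165,260,195)),('box','blue',(220,185,280,230)),('pad','red',(215,220,250,245))):
    for a,r,b,c in blobs(ims,k,roi,20): print('side',n,a,r,b.tolist())
def big(i,x0,y0,x1,y1,f,n): cv2.imwrite(n,cv2.resize(i[y0:y1,x0:x1,::-1],None,fx=f,fy=f,interpolation=cv2.INTER_CUBIC))
big(im,160,150,420,280,3,'pics/topz.png'); big(ims,190,160,350,320,3.7,'pics/sidez.png')
E
```

```text
plate 216.0 ((173.5, 239.5), (31.0, 9.0), 90.0)
[[0.6354 0.1903 0.088 ]
 [0.6356 0.1702 0.088 ]
 [0.567  0.1671 0.088 ]
 [0.5668 0.1869 0.088 ]] [0.601  0.1786 0.088 ]
box 2042.0 ((231.49996948242188, 239.0), (43.99999237060547, 52.99999237060547), 90.0)
[[ 0.6538  0.1132  0.074 ]
 [ 0.6549 -0.0068  0.074 ]
 [ 0.556  -0.0085  0.074 ]
 [ 0.5549  0.1096  0.074 ]] [0.6045 0.0518 0.074 ]
pad 254.0 ((356.0, 254.0), (18.0, 16.0), 90.0)
[[ 0.5853 -0.1909  0.19  ]
 [ 0.5856 -0.2224  0.19  ]
 [ 0.5504 -0.2217  0.19  ]
 [ 0.5501 -0.1903  0.19  ]] [ 0.5678 -0.2063  0.19  ]
side plate 314.5 ((244.5, 181.5), (23.0, 17.0), -0.0) [[233.0, 190.0], [233.0, 173.0], [256.0, 173.0], [256.0, 190.0]]
side box 266.0 ((246.382568359375, 195.7693328857422), (9.250354766845703, 35.2669792175293), 86.98721313476562) [[228.53036499023438, 192.07733154296875], [263.74859619140625, 190.2237548828125], [264.2347717285156, 199.46133422851562], [229.01654052734375, 201.31491088867188]]
side pad 161.5 ((232.96224975585938, 231.13204956054688), (20.604084014892578, 9.889958381652832), 15.945395469665527) [[221.69810485839844, 233.05657958984375], [224.4150848388672, 223.54714965820312], [244.2263946533203, 229.20751953125], [241.50941467285156, 238.71694946289062]]
```

View pics/topz.png

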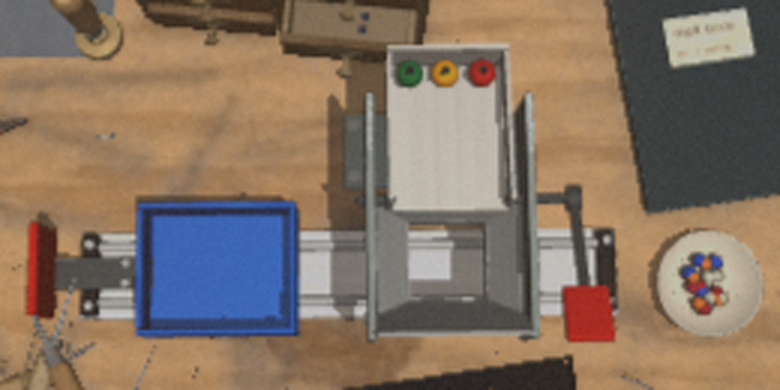

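View pics/sidez.png

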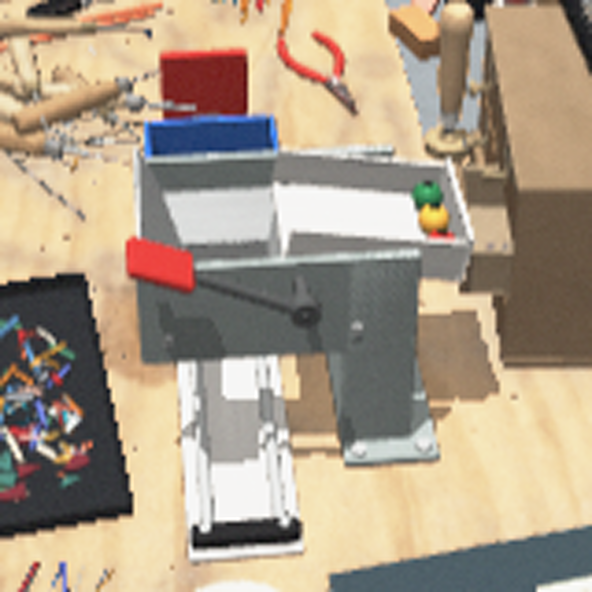

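The zoomed top view shows the spout mouth between columns ~408 and 485. The stand plates are at ~370 and ~533, and the beads sit at the tray's back. The zoomed side view confirms the lever is right of the stand and in front of the pivot.

```bash
python3 - <<'E'
from h import *
np.set_printoptions(precision=4,suppress=True)
P=optics.camera_params('top');im=cv2.imread('pics/top0.png')
Q=optics.camera_params('side')
g=cv2.cvtColor(im,cv2.COLOR_BGR2GRAY)
for v in (228,232,236,240): print(v,g[v,276:345].tolist())
def z(u,v): return (u+.5)/3-.5+160,(v+.5)/3-.5+150
for n,u,v,h in(('mouthL',408,250,.089),('mouthR',485,250,.089),('plateLo',366,300,.16),('plateRo',538,300,.16),('plateLo',366,120,.16),('plateRo',538,120,.16),('frontL',370,337,.16),('dish',708,282,.017),('railR',605,275,.02),('railL',90,275,.02)): print(n,onz(P,*z(u,v),h))
print('pad',tri(ray(P,356,254),ray(Q,232.96,231.13)))
# plate top edge: top view and side view
print('plate', tri(ray(P,175,239.5),ray(Q,244.5,173.5)))
print('box far rim side', [onz(Q,u,v,.074) for u,v in((229,191.5),(264,190))])
E
```

```text
228 [118, 119, 120, 118, 118, 105, 111, 137, 134, 124, 120, 119, 123, 118, 119, 122, 123, 122, 120, 133, 179, 193, 191, 188, 190, 191, 189, 189, 191, 192, 191, 191, 191, 137, 113, 115, 114, 113, 114, 117, 115, 116, 113, 111, 112, 76, 113, 111, 108, 108, 107, 105, 106, 104, 106, 105, 89, 83, 58, 51, 82, 136, 138, 180, 191, 190, 192, 190, 190]
232 [89, 92, 90, 92, 91, 85, 107, 136, 136, 118, 124, 124, 122, 122, 122, 122, 121, 125, 124, 133, 148, 151, 153, 151, 152, 154, 151, 150, 149, 149, 148, 147, 148, 147, 150, 105, 87, 84, 87, 81, 88, 86, 87, 83, 87, 67, 116, 111, 109, 108, 108, 106, 107, 107, 105, 106, 84, 82, 66, 54, 72, 133, 141, 120, 126, 120, 125, 122, 144]
236 [118, 120, 119, 119, 116, 118, 101, 131, 137, 128, 126, 123, 122, 119, 121, 122, 123, 124, 124, 134, 174, 189, 192, 192, 190, 192, 193, 191, 192, 192, 189, 191, 191, 191, 139, 115, 119, 115, 116, 117, 116, 117, 116, 113, 114, 75, 130, 117, 107, 109, 107, 109, 106, 106, 106, 107, 88, 83, 66, 54, 62, 127, 141, 157, 184, 191, 192, 191, 193]
240 [116, 114, 119, 117, 119, 120, 94, 132, 144, 116, 123, 124, 123, 124, 122, 123, 125, 127, 124, 123, 174, 190, 190, 191, 190, 191, 189, 193, 190, 191, 189, 193, 192, 191, 141, 116, 116, 118, 117, 117, 117, 118, 117, 116, 119, 83, 119, 114, 110, 111, 110, 106, 109, 106, 108, 108, 88, 81, 68, 56, 52, 122, 138, 133, 178, 190, 195, 194, 191]
mouthL [ 0.6179 -0.0916  0.089 ]
mouthR [ 0.6184 -0.1484  0.089 ]
plateLo [ 0.5767 -0.0606  0.16  ]
plateRo [ 0.5778 -0.1772  0.16  ]
plateLo [ 0.7011 -0.0595  0.16  ]
plateRo [ 0.7022 -0.1787  0.16  ]
frontL [ 0.5518 -0.0635  0.16  ]
dish [ 0.6017 -0.3321  0.017 ]
railR [ 0.6063 -0.2499  0.02  ]
railL [0.6025 0.1571 0.02  ]
pad (array([ 0.5678, -0.207 ,  0.1862]), np.float64(0.0003407279421170649))
plate (array([0.6011, 0.1737, 0.0946]), np.float64(0.0011380104300138683))
box far rim side [array([0.5554, 0.113 , 0.074 ]), array([0.6545, 0.1136, 0.074 ])]
```

```bash
python3 -m inch '[[1,[0,-0.5,-0.15],0],[1,[0,-1,-0.31],0],[1,[0,-1,-0.31],0],[1,[0,-1,-0.31],0],[1,[0,-1,-0.31],0],[1,[0,-1,-0.31],0],[1,[0,-1,-0.31],0],[1,[0,-1,-0.31],0]]' 40; python3 -m inch '[[1,[0,-1,-0.31],0],[1,[0,-1,-0.31],0],[1,[0,-1,-0.31],0],[1,[0,-1,-0.31],0],[1,[0,-1,-0.31],0],[1,[0,-1,-0.31],0],[1,[0,-1,-0.31],0],[1,[0,-1,-0.31],0]]'
python3 -m inch '[[1,[0,-0.6,-0.2],0.8],[1,[0,0,0],1],[1,[0,0,0],1],[1,[0,0,0],1],[1,[0,0,0],1],[1,[0,0,0],1],[1,[0,0,0],1],[1,[0,0,0],1]]'
python3 -m inch '[[1,[0,0,0],1],[1,[0,0,0],1],[1,[0,0,0],1],[1,[0,0,0],1],[1,[0,0,0],1],[1,[0,0,0],1],[1,[0,0,0],0.85],[1,[0,0,0],0]]'
```

```text
time_s: 0.77
position: [0.3548, 0.3943, 0.4045]
tool_rot: [[-0.001, -0.958, 0.288], [-0.0, 0.288, 0.958], [-1.0, 0.0, -0.001]]
ft_force: [-1.3, 0.3, -0.4]
grip_width: 0.0001
time_s: 1.43
position: [0.5633, 0.2539, 0.4043]
tool_rot: [[-0.001, -0.958, 0.288], [-0.0, 0.288, 0.958], [-1.0, 0.001, -0.0]]
ft_force: [0.0, 0.6, -0.6]
grip_width: 0.0001
time_s: 2.1
position: [0.5777, 0.2441, 0.4042]
tool_rot: [[-0.001, -0.56, 0.829], [-0.0, 0.829, 0.56], [-1.0, 0.0, -0.001]]
ft_force: [0.2, -0.3, 0.4]
grip_width: 0.0
time_s: 2.77
position: [0.5777, 0.2441, 0.4043]
tool_rot: [[-0.001, 0.002, 1.0], [-0.0, 1.0, -0.002], [-1.0, -0.0, -0.001]]
ft_force: [-0.6, -0.5, 0.0]
grip_width: 0.0003
```

```bash
python3 - <<'E'
from h import *
s=env.observe();print(s['time_s'],s['position'],s['tool_rot'].round(3).tolist(),s['ft_force'],s['q'],s['grip_width'])
a=np.hstack([optics.get_image("top"),optics.get_image("wrist")])
cv2.imwrite('pics/a1.png',cv2.resize(a,(800,300),interpolation=cv2.INTER_AREA)[:,:,::-1])
E
```

```text
2.7667 [0.57766556 0.24413782 0.40427762] [[-0.001, 0.002, 1.0], [-0.0, 1.0, -0.002], [-1.0, -0.0, -0.001]] [-0.57096484 -0.48601914  0.03894355] [ 1.21116024e+01  2.97822118e+01  6.10168359e+01 -2.04430921e-04
  8.92542069e+01  1.22288678e+01] 0.00025839862042685563
```

View pics/a1.png

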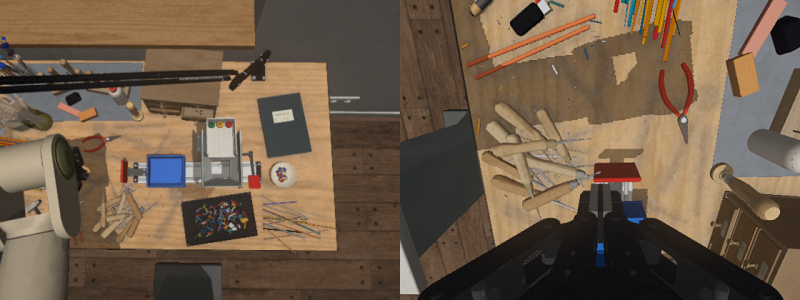

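The top view shows the hand left of the plate. In the wrist picture the plate sits ahead of the fingers at about (617,172) in the combined picture. Next I'll cross-check the plate with the wrist view.

```bash
python3 - <<'E'
from h import *
np.set_printoptions(precision=4,suppress=True)
P=optics.camera_params('wrist');im=optics.get_image('wrist')
T=optics.camera_params('top')
print(P['xyz'])
for a,r,b,c in blobs(im,'red',(250,180,380,300),200):
    p=c[:,0,:];print(a,r,p.min(0),p.max(0)); x,y,w,h=cv2.boundingRect(c)
    for v in range(y,y+h+1,4):
        q=p[p[:,1]==v]; print(v,q[:,0].min() if len(q) else 0,q[:,0].max() if len(q) else 0)
    for zz in(.024,.088): print(zz,onz(P,x,y,zz),onz(P,x+w,y+h/2,zz),onz(P,x+w,y+h,zz))
cv2.imwrite('pics/w2.png',cv2.resize(im[180:320,230:400],None,fx=4,fy=4)[:,:,::-1])
E
```

```text
[0.5772 0.3265 0.3734]
1472.5 ((303.5, 241.0), (26.0, 65.0), 90.0) [271 228] [336 254]
228 293 327
232 272 329
236 273 331
240 272 332
244 272 334
248 272 336
252 271 336
0.024 [0.5662 0.1877 0.024 ] [0.648  0.1699 0.024 ] [0.6491 0.1514 0.024 ]
0.088 [0.5682 0.2131 0.088 ] [0.635  0.1986 0.088 ] [0.6359 0.1835 0.088 ]
```

View pics/w2.png

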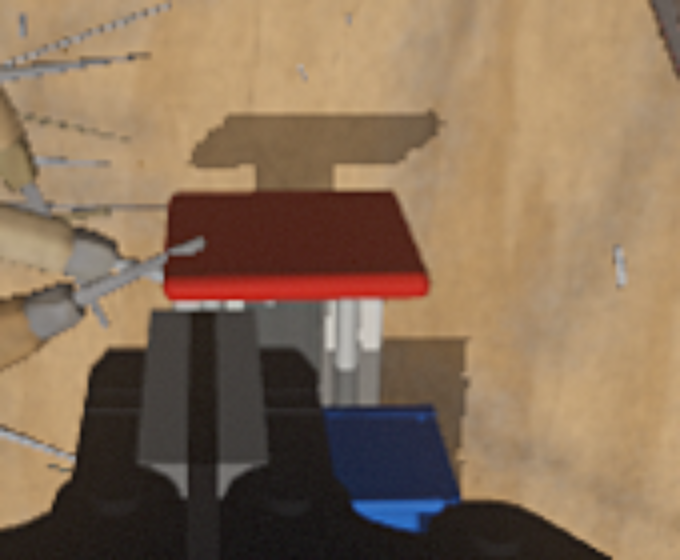

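Dark face top edge sits at row ~249, so y≈0.19, agreeing with the top view. An awl tip lies in front at x≈0.57, so I'll stay at x≈0.605 and keep the tips at z≈0.055. Now I'll descend.

```bash
python3 -m inch '[[1,[0,0,0.4],0],[1,[0.4,0,0.5],0],[1,[0.9,0,0],0],[1,[1,0,0],0],[1,[1,0,0],0],[1,[1,0,0],0],[1,[0.9,0,0],0],[1,[0.6,0,0],0]]'
python3 - <<'E'
from h import *
s=env.observe();print(s['position'],s['ft_force'])
a=np.hstack([optics.get_image("side"),optics.get_image("wrist")])
cv2.imwrite('pics/a3.png',cv2.resize(a,(800,300),interpolation=cv2.INTER_AREA)[:,:,::-1])
E
```

```text
time_s: 3.58
position: [0.6042, 0.244, 0.2277]
tool_rot: [[-0.004, -0.002, 1.0], [-0.001, 1.0, 0.002], [-1.0, -0.001, -0.004]]
ft_force: [-0.1, -0.8, 0.4]
grip_width: 0.0002
[0.60416026 0.24398658 0.22774297] [-0.07917881 -0.83782556  0.42547519]
```

View pics/a3.png

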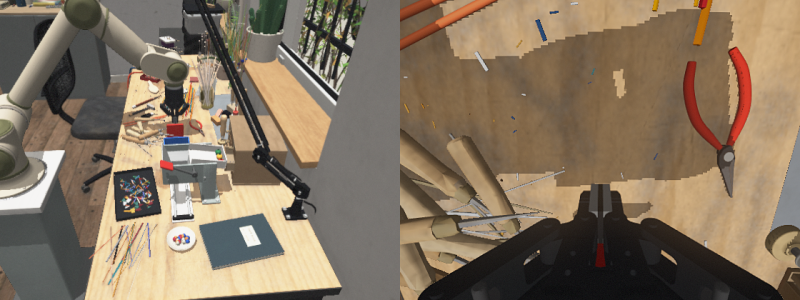

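Hand is behind the plate, clear of the awls. I'll approach and push slowly.

```bash
python3 -m inch '[[1,[0,-0.5,0],0],[1,[0,-0.4,0],0],[1,[0,-0.2,0],0],[1,[0,-0.2,0],0],[1,[0,-0.2,0],0],[1,[0,-0.3,0],0],[1,[0,-0.3,0],0],[1,[0,-0.3,0],0]]'
python3 -m inch '[[1,[0,-0.4,0],0],[1,[0,-0.4,0],0],[1,[0,-0.4,0],0],[1,[0,-0.4,0],0],[1,[0,-0.4,0],0],[1,[0,-0.3,0],0],[1,[0,-0.2,0],0],[1,[0,-0.1,0],0]]'
python3 - <<'E'
from h import *
s=env.observe();print(s['position'],s['ft_force'])
im=optics.get_image("top");cv2.imwrite('pics/t4.png',cv2.resize(im[130:300,120:420],None,fx=2.6,fy=2.6)[:,:,::-1])
P=optics.camera_params('top')
for n,k,roi,z in(('plate','red',(160,210,260,270),.088),('box','blue',(195,200,310,280),.074)):
    for a,r,b,c in blobs(im,k,roi):
        p=c[:,0,:];print(n,a,p.min(0),p.max(0),onz(P,p[:,0].min()-.5,p[:,1].mean(),z),onz(P,p[:,0].max()+.5,p[:,1].mean(),z))
E
```

```text
time_s: 4.35
position: [0.6047, 0.1715, 0.2311]
tool_rot: [[0.001, -0.001, 1.0], [0.0, 1.0, 0.001], [-1.0, 0.0, 0.001]]
ft_force: [1.6, 2.1, 1.9]
grip_width: 0.0003
time_s: 5.02
position: [0.6048, 0.0931, 0.2306]
tool_rot: [[-0.0, 0.0, 1.0], [-0.0, 1.0, -0.0], [-1.0, -0.0, -0.0]]
ft_force: [1.5, 2.7, -0.2]
grip_width: -0.0003
[0.60475719 0.09307994 0.23063454] [ 1.45841762  2.66758354 -0.18657798]
box 1141.0 [253 217] [281 261] [0.61304076 0.00485977 0.074     ] [ 0.61365192 -0.06031138  0.074     ]
box 116.5 [296 225] [302 249] [ 0.61074141 -0.09178587  0.074     ] [ 0.61088689 -0.10751065  0.074     ]
```

View pics/t4.png

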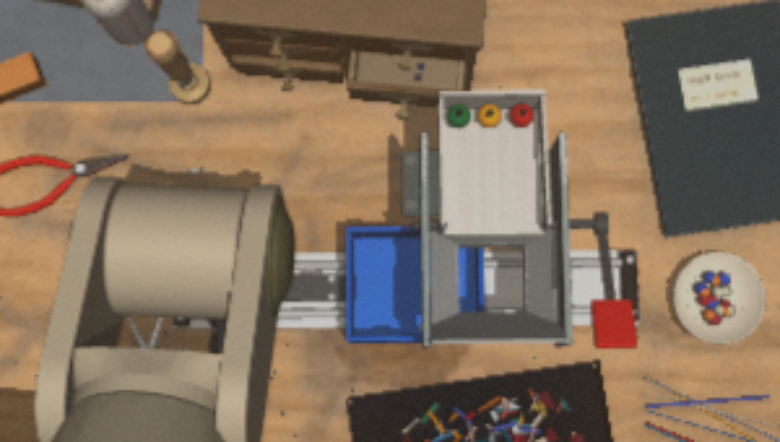

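Top view: the blue box is entering the spout with its left rim at column ~252.5, so its centre is at y≈-0.055. About 65 mm remain.

```bash
python3 -m inch '[[1,[0,-0.2,0],0],[1,[0,-0.4,0],0],[1,[0,-0.4,0],0],[1,[0,-0.4,0],0],[1,[0,-0.3,0],0],[1,[0,-0.2,0],0],[1,[0,-0.1,0],0],[1,[0,0,0],0]]'
python3 - <<'E'
from h import *
s=env.observe();print(s['position'],s['ft_force'])
im=optics.get_image("top");cv2.imwrite('pics/t5.png',cv2.resize(im[150:290,200:400],None,fx=4,fy=4)[:,:,::-1])
P=optics.camera_params('top')
for n,k,roi,z in(('box','blue',(195,200,340,280),.074),):
    for a,r,b,c in blobs(im,k,roi):
        p=c[:,0,:];print(n,a,p.min(0),p.max(0),onz(P,p[:,0].min()-.5,p[:,1].mean(),z),onz(P,p[:,0].max()+.5,p[:,1].mean(),z))
E
```

```text
time_s: 5.73
position: [0.6047, 0.0333, 0.2307]
tool_rot: [[-0.001, 0.0, 1.0], [-0.0, 1.0, -0.0], [-1.0, -0.0, -0.001]]
ft_force: [-0.0, 0.4, -0.5]
grip_width: 0.0003
[0.60466378 0.0332655  0.23069374] [-0.02767921  0.41465901 -0.52583225]
box 525.5 [296 225] [320 249] [ 0.61092945 -0.09178519  0.074     ] [ 0.61144712 -0.14795376  0.074     ]
```

View pics/t5.png

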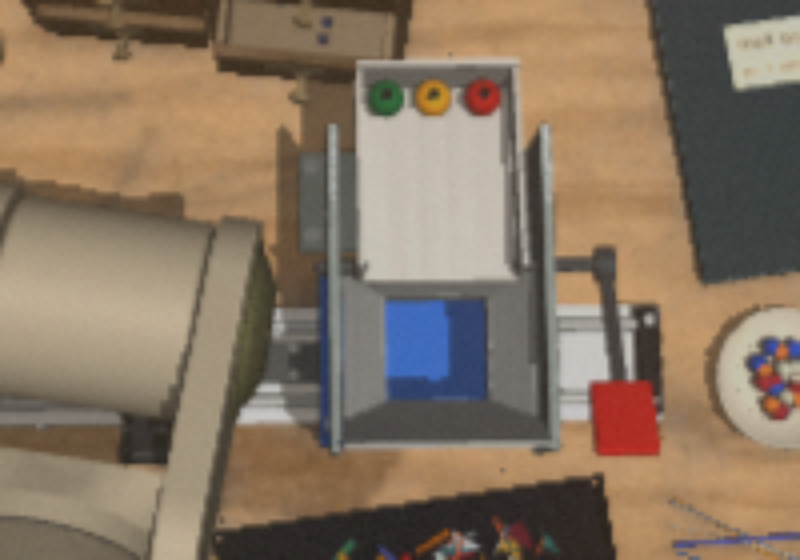

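The box is under the spout, with a sliver of its left rim at column ~280 showing about 4–5 mm left to go.

```bash
python3 -m inch '[[1,[0,-0.05,0],0],[1,[0,-0.05,0],0],[1,[0,-0.05,0],0],[1,[0,-0.03,0],0],[1,[0,0,0],0],[1,[0,0,0],0],[1,[0,0,0],0],[1,[0,0,0],0]]'
python3 - <<'E'
from h import *
s=env.observe();print(s['position'],s['ft_force'])
im=optics.get_image("top");cv2.imwrite('pics/t6.png',cv2.resize(im[150:290,200:400],None,fx=4,fy=4)[:,:,::-1])
P=optics.camera_params('top')
print(im[236:240,274:286].tolist())
for v in(222,262): print(v,im[v,274:286].tolist())
for u in (279.5,280.5,281.5): print(u,onz(P,u,255,.074),onz(P,u,255,.16))
E
```

```text
time_s: 6.45
position: [0.6047, 0.0288, 0.2307]
tool_rot: [[-0.0, -0.001, 1.0], [-0.0, 1.0, 0.001], [-1.0, -0.0, -0.0]]
ft_force: [-0.7, 2.3, -0.1]
grip_width: 0.0
[0.6046803  0.02881716 0.23065663] [-0.66320586  2.30105801 -0.11022669]
[[[99, 98, 94], [107, 107, 101], [74, 71, 67], [62, 57, 53], [64, 60, 58], [59, 58, 55], [59, 56, 52], [54, 54, 67], [84, 87, 84], [134, 139, 133], [140, 144, 136], [103, 112, 122]], [[102, 98, 93], [104, 102, 97], [71, 68, 63], [59, 54, 51], [58, 57, 55], [61, 58, 55], [61, 58, 53], [53, 52, 66], [81, 84, 82], [134, 138, 131], [143, 147, 139], [103, 112, 120]], [[77, 73, 69], [71, 66, 65], [60, 61, 53], [61, 58, 55], [59, 56, 53], [64, 58, 56], [59, 58, 55], [51, 54, 63], [85, 87, 86], [135, 140, 133], [147, 153, 147], [106, 115, 126]], [[61, 59, 57], [60, 58, 53], [59, 55, 53], [59, 56, 52], [55, 53, 51], [61, 57, 53], [58, 57, 50], [52, 52, 63], [88, 88, 85], [137, 142, 133], [148, 155, 147], [104, 114, 122]]]
222 [[93, 76, 58], [88, 72, 57], [86, 68, 57], [83, 68, 54], [85, 70, 55], [87, 71, 56], [89, 73, 58], [56, 55, 65], [109, 113, 111], [137, 142, 134], [132, 138, 130], [107, 107, 101]]
262 [[125, 94, 64], [127, 97, 67], [124, 94, 67], [124, 94, 66], [124, 96, 66], [129, 97, 70], [133, 102, 73], [126, 102, 86], [88, 78, 66], [129, 132, 124], [134, 141, 133], [105, 97, 83]]
279.5 [ 0.56979736 -0.0562271   0.074     ] [ 0.56585194 -0.05626303  0.16      ]
280.5 [ 0.56981812 -0.05845871  0.074     ] [ 0.56587083 -0.05829307  0.16      ]
281.5 [ 0.56983886 -0.06069033  0.074     ] [ 0.5658897  -0.06032311  0.16      ]
```

Box centre ≈ -0.119 against the outlet at ≈ -0.120, so it's centred. Next I'll back off, rise and go above the lever.

```bash
python3 -m inch '[[1,[0,0.2,0],0],[1,[0,0.5,0],0],[1,[0,0.4,0],0],[1,[-0.6,0.1,0],0],[1,[-1,0,0],0],[1,[-1,0,0],0],[1,[-1,0,0],0],[1,[-1,0,0],0]]'
python3 -m inch '[[1,[-1,0,0],0],[1,[-1,0,-0.2],0],[1,[-0.3,-0.6,-0.4],0],[1,[0,-1,-0.4],0],[1,[0,-1,-0.2],0],[1,[0,-1,0],0],[1,[0,-1,0],0],[1,[0,-0.9,0],0]]'
python3 - <<'E'
from h import *
s=env.observe();print(s['position'],s['ft_force'])
im=optics.get_image("side");cv2.imwrite('pics/s7.png',cv2.resize(im[100:300,150:420],None,fx=2.9,fy=2.9)[:,:,::-1])
im=optics.get_image("top");cv2.imwrite('pics/t7.png',im[:,:,::-1])
P=optics.camera_params('top')
for n,k,roi,z in(('plate','red',(200,200,290,280),.088),):
    for a,r,b,c in blobs(im,k,roi):
        p=c[:,0,:];print(n,a,p.min(0),p.max(0),onz(P,p[:,0].min()-.5,p[:,1].mean(),z),onz(P,p[:,0].max()+.5,p[:,1].mean(),z))
E
```

```text
time_s: 7.17
position: [0.6045, 0.0654, 0.3704]
tool_rot: [[0.001, -0.001, 1.0], [-0.0, 1.0, 0.001], [-1.0, -0.0, 0.001]]
ft_force: [0.2, 1.0, -0.3]
grip_width: -0.0003
time_s: 7.83
position: [0.5686, -0.1014, 0.438]
tool_rot: [[0.001, -0.001, 1.0], [-0.001, 1.0, 0.001], [-1.0, -0.001, 0.001]]
ft_force: [1.2, 0.1, -0.5]
grip_width: -0.0
[ 0.56862616 -0.10135795  0.43804808] [ 1.22705594  0.09132828 -0.51689688]
plate 80.0 [246 223] [250 253] [0.6057091  0.01932963 0.088     ] [0.60581372 0.0082678  0.088     ]
```

View pics/s7.png

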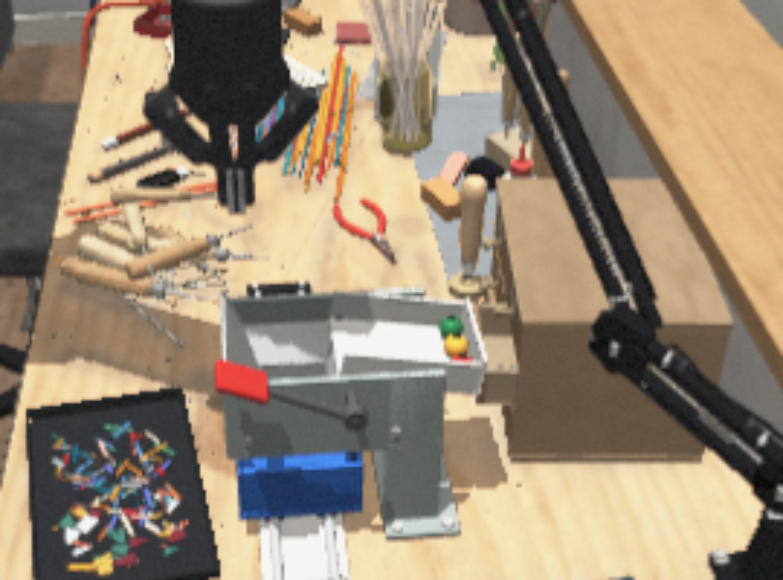

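View pics/t7.png

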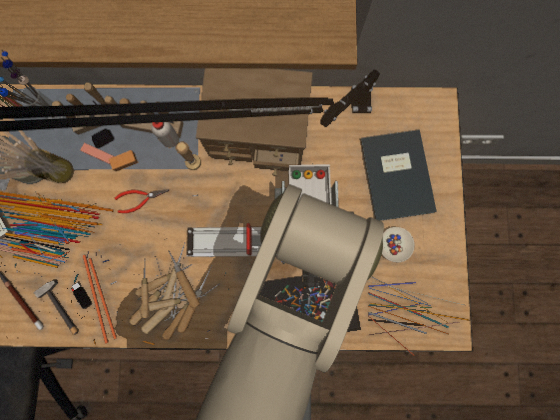

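Top view: plate left face at column ~246, y≈0.019, so the box centre is ≈ -0.119 to -0.120. Side view: the box is inside the stand and the beads are still at the back. Next is above the lever.

```bash
python3 -m inch '[[1,[0,-0.9,-0.1],0],[1,[0,-0.9,-0.1],0],[1,[0,-0.8,0],0],[1,[0,-0.6,0],0],[1,[0.3,-0.36,0],0],[1,[0.5,0,0],0],[1,[0.5,0,0],0],[1,[0.3,0,0],0]]'
python3 - <<'E'
from h import *
s=env.observe();print(s['position'],s['ft_force'])
Q=optics.camera_params('side')
im=optics.get_image("side");cv2.imwrite('pics/s8.png',cv2.resize(im[150:310,180:380],None,fx=3.7,fy=3.7)[:,:,::-1])
w=optics.get_image("wrist");cv2.imwrite('pics/w8.png',w[:,:,::-1])
for a,r,b,c in blobs(im,'blue',(215,240,290,290)):
    p=c[:,0,:]
    for u in range(p[:,0].min()+4,p[:,0].max()-3,6): print(u,onz(Q,u,p[p[:,0]==u][:,1].min()-.5,.074))
E
```

```text
time_s: 8.6
position: [0.563, -0.2061, 0.3875]
tool_rot: [[-0.002, -0.001, 1.0], [0.001, 1.0, 0.001], [-1.0, 0.001, -0.002]]
ft_force: [-1.1, -0.4, -0.9]
grip_width: 0.0003
[ 0.56298677 -0.20612294  0.38754998] [-1.14480614 -0.44880239 -0.85916233]
236 [ 0.57027166 -0.16448319  0.074     ]
242 [ 0.58406212 -0.16554783  0.074     ]
248 [ 0.59799694 -0.16319095  0.074     ]
254 [ 0.61184322 -0.164257    0.074     ]
260 [ 0.62569791 -0.16532276  0.074     ]
266 [ 0.63981367 -0.16295378  0.074     ]
```

View pics/s8.png

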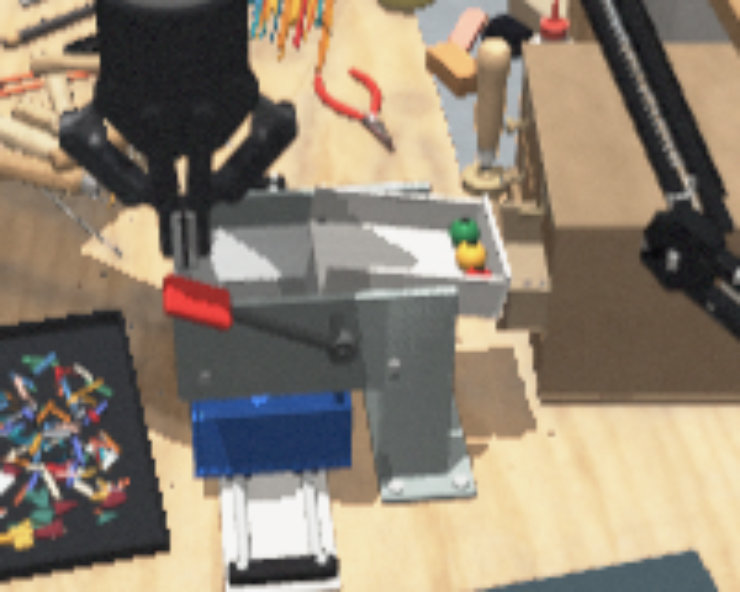

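View pics/w8.png

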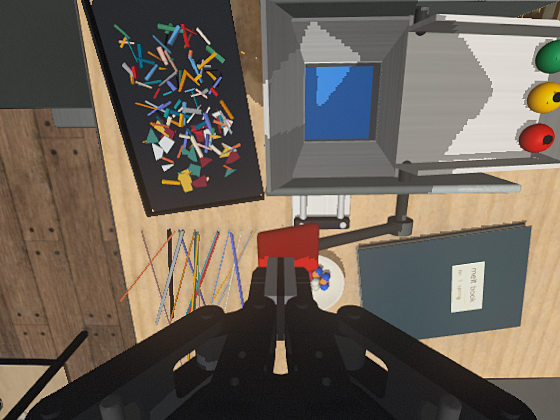

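Side view: fingers just above the red pad's front half. Wrist view: the spout mouth (cols 304–373, rows 65–141) shows only blue box floor beneath it. I'll do a quick numeric check of both.

```bash
python3 - <<'E'
from h import *
np.set_printoptions(precision=4,suppress=True)
P=optics.camera_params('wrist');Q=optics.camera_params('side')
print('mouth',onz(P,338,64.5,.089),onz(P,338,140.5,.089))
print('box right bottom',onz(Q,252,277.2,.022), onz(Q,252,277.2,.027))
im=cv2.imread('pics/w8.png')[:,:,::-1].copy()
for a,r,b,c in blobs(im,'red',(240,210,330,275),200):
    p=c[:,0,:];print('pad',r,p.min(0),p.max(0)); print(onz(P,p[:,0].min(),240,.19),onz(P,p[:,0].max(),240,.19),onz(P,290,p[:,1].min(),.19))
E
```

```text
mouth [ 0.6078 -0.0898  0.089 ] [ 0.6113 -0.1492  0.089 ]
box right bottom [ 0.6056 -0.1786  0.022 ] [ 0.6055 -0.1836  0.027 ]
pad ((287.5, 248.5), (51.0, 61.0), 90.0) [257 223] [318 274]
[ 0.5486 -0.1974  0.19  ] [ 0.5846 -0.1973  0.19  ] [ 0.568  -0.1866  0.19  ]
```

Outlet y ≈ -0.1195 and the box centre ≈ -0.119 agree. I'll press now.

```bash
python3 -m inch '[[1,[0.3,0,0],0],[1,[0.3,0,0],0],[1,[0.2,0,0],0],[1,[0.25,0,0],0],[1,[0.25,0,0],0],[1,[0.25,0,0],0],[1,[0.25,0,0],0],[1,[0.2,0,0],0]]'
python3 -m inch '[[1,[0.15,0,0],0],[1,[0.15,0,0],0],[1,[0.15,0,0],0],[1,[0.1,0,0],0],[1,[0.1,0,0],0],[1,[0.05,0,0],0],[1,[0,0,0],0],[1,[0,0,0],0]]'
python3 - <<'E'
from h import *
s=env.observe();print(s['position'],s['ft_force'],s['position'][2]-.1734)
im=optics.get_image("side");cv2.imwrite('pics/s9.png',cv2.resize(im[150:310,180:380],None,fx=3.7,fy=3.7)[:,:,::-1])
E
```

```text
time_s: 9.37
position: [0.5628, -0.2071, 0.3288]
tool_rot: [[-0.001, -0.0, 1.0], [0.0, 1.0, 0.0], [-1.0, 0.0, -0.001]]
ft_force: [-1.4, 0.0, 2.0]
grip_width: -0.0003
time_s: 10.03
position: [0.563, -0.2071, 0.3086]
tool_rot: [[0.0, -0.001, 1.0], [0.0, 1.0, 0.001], [-1.0, 0.0, 0.0]]
ft_force: [-0.2, 0.6, 0.8]
grip_width: -0.0002
[ 0.56297385 -0.20705556  0.30864969] [-0.23481686  0.64404283  0.78262902] 0.13524969468987114
```

View pics/s9.png

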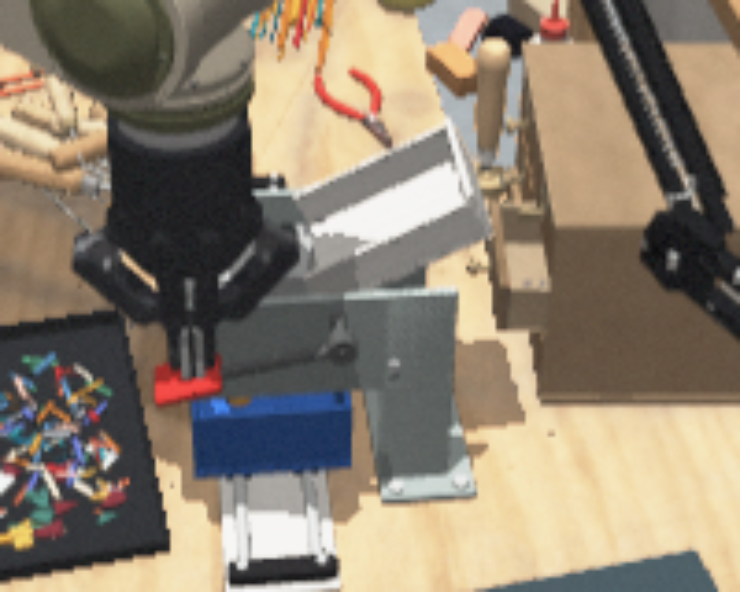

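The tray is tipped and empty, and a yellow bead shows in the box. The lever isn't at its stop yet, so I'll continue in small steps.

```bash
python3 -m inch '[[1,[0.1,0,0],0],[1,[0.1,0,0],0],[1,[0.08,0,0],0],[1,[0.04,0,0],0],[1,[0.04,0,0],0],[1,[0,0,0],0],[1,[0,0,0],0],[1,[0,0,0],0]]'
```

```text
time_s: 10.75
position: [0.5629, -0.2071, 0.2986]
tool_rot: [[0.001, -0.001, 1.0], [-0.001, 1.0, 0.001], [-1.0, -0.001, 0.001]]
ft_force: [-0.7, 1.1, 5.7]
grip_width: -0.0001
```

```bash
python3 -m inch '[[1,[0.04,0,0],0],[1,[0.03,0,0],0],[1,[0.03,0,0],0],[1,[0,0,0],0],[1,[0,0,0],0],[1,[0,0,0],0],[1,[0,0,0],0],[1,[0,0,0],0]]'
```

```text
time_s: 11.42
position: [0.5629, -0.2069, 0.298]
tool_rot: [[0.003, -0.001, 1.0], [-0.002, 1.0, 0.001], [-1.0, -0.002, 0.003]]
ft_force: [-5.4, 3.3, 22.1]
grip_width: -0.0002
```

The force rose to 22 N with hardly any motion, so the lever is at its stop. I'll check that in a picture, then lift.

```bash
python3 -m inch '[[1,[-0.1,0,0],0],[1,[-0.2,0,0],0],[1,[-0.5,0,0],0],[1,[-0.9,0,0],0],[1,[-1,0,0],0],[1,[-1,0,0],0],[1,[-1,0,0],0],[1,[-1,0,0],0]]'
python3 -m inch '[[1,[0,0,-0.5],0],[1,[0,0,-1],0],[1,[0,0,-1],0],[1,[0,0,-1],0],[1,[0,0,-1],0],[1,[0,0,-0.5],0],[1,[0,0,0],0],[1,[0,0,0],0]]'
python3 - <<'E'
from h import *
s=env.observe();print(s['position'],s['ft_force'])
P=optics.camera_params('top');Q=optics.camera_params('side')
im=optics.get_image("side");cv2.imwrite('pics/s10.png',cv2.resize(im[150:310,180:380],None,fx=3.7,fy=3.7)[:,:,::-1])
t=optics.get_image("top");cv2.imwrite('pics/t10.png',cv2.resize(t[140:290,200:420],None,fx=3.6,fy=3.6)[:,:,::-1])
w=optics.get_image("wrist");cv2.imwrite('pics/w10.png',w[:,:,::-1])
B=blobs(im,'red',(205,235,250,270),20);A=blobs(t,'red',(335,230,380,285),20)
print([x[1] for x in A],[x[1] for x in B])
if A and B: print(tri(ray(P,*A[0][1][0]),ray(Q,*B[0][1][0])))
E
```

```text
time_s: 12.08
position: [0.5627, -0.207, 0.4672]
tool_rot: [[-0.001, -0.0, 1.0], [0.0, 1.0, 0.0], [-1.0, 0.0, -0.001]]
ft_force: [-0.3, -0.9, 0.0]
grip_width: -0.0001
time_s: 12.75
position: [0.4127, -0.2073, 0.4662]
tool_rot: [[0.0, 0.001, 1.0], [-0.0, 1.0, -0.001], [-1.0, -0.0, 0.0]]
ft_force: [1.1, -0.3, 0.1]
grip_width: 0.0002
[ 0.412674   -0.20725597  0.46617062] [ 1.1299342  -0.33362093  0.13308826]
[((350.0, 258.5), (17.0, 14.0), 90.0)] [((231.44496154785156, 255.31651306152344), (10.82343864440918, 19.44387435913086), 73.3007583618164)]
(array([ 0.56158102, -0.20614725,  0.11867843]), np.float64(0.00024429452814317247))
```

View pics/s10.png

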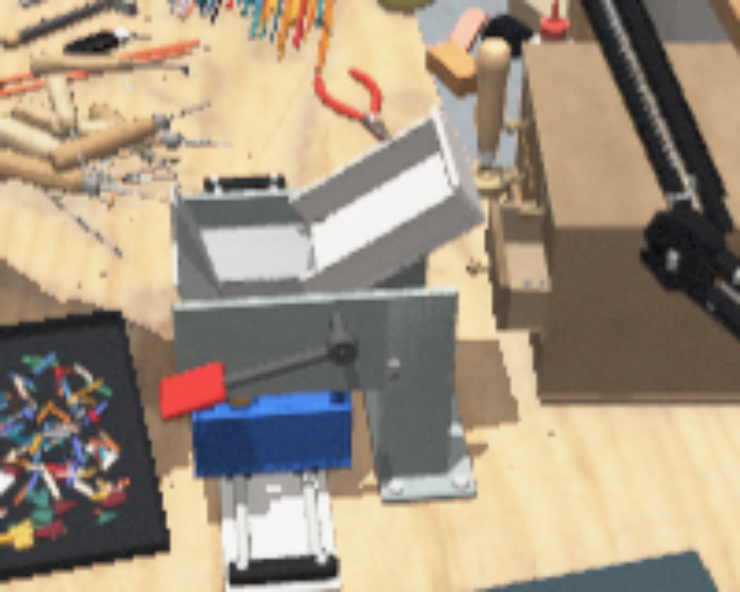

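View pics/t10.png

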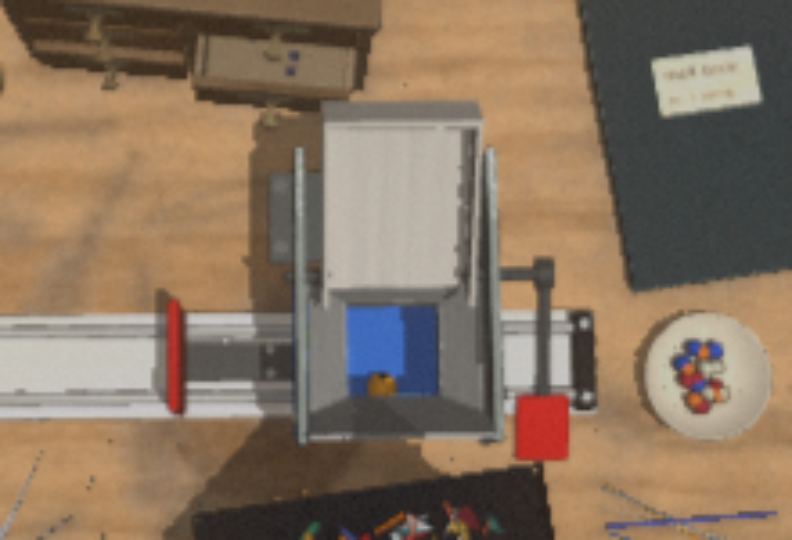

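View pics/w10.png

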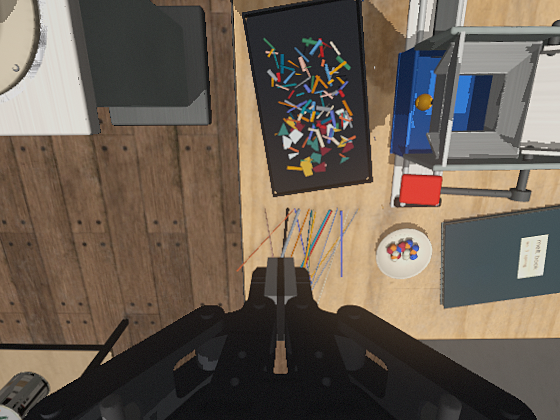

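Pad centroid went from z 0.186 to 0.119, i.e. 67 mm, so the lever is at its stop. The tray is empty. The yellow bead is visible in the box (top-zoom (381,384), wrist (424,101)), but red and green are hidden. I'll look around for them.

```bash
python3 - <<'E'
from h import *
w=cv2.imread('pics/w10.png');s=cv2.imread('pics/s10.png')
a=cv2.resize(w[20:200,380:560],None,fx=3,fy=3,interpolation=cv2.INTER_CUBIC)
cv2.imwrite('pics/w10z.png',a)
cv2.imwrite('pics/s10z.png',cv2.resize(s[360:480,150:380],None,fx=3,fy=3,interpolation=cv2.INTER_CUBIC))
E
```

```text
(no output)
```

View pics/w10z.png

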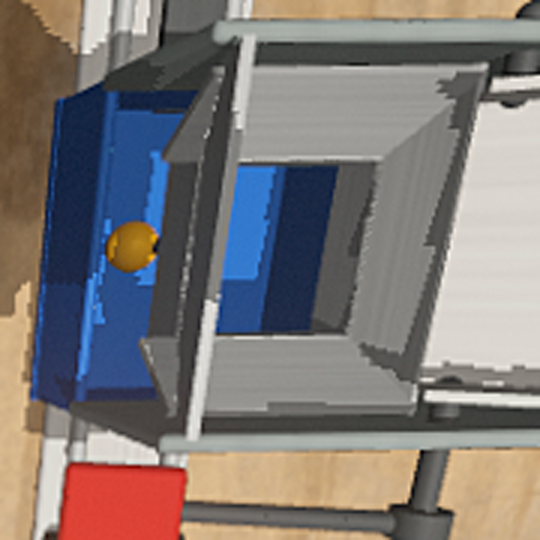

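View pics/s10z.png

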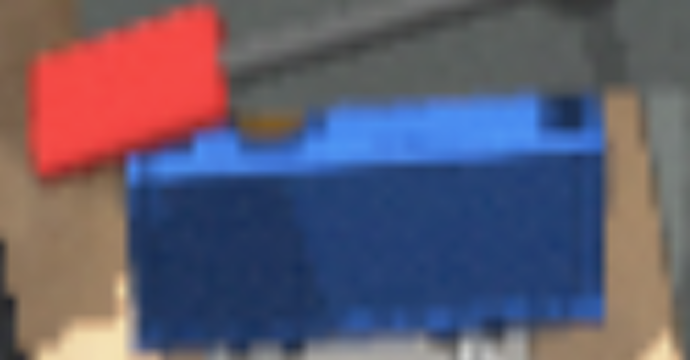

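The red and green beads aren't visible yet: only the front strip and the mouth can be seen. I'll look through the mouth obliquely from the right.

```bash
python3 -m inch '[[1,[0,-0.5,0.4],0],[1,[0,-0.8,0.6],0],[1,[0,-0.8,0.6],0],[1,[0,-0.8,0.6],0],[1,[0,-0.6,0.5],0],[1,[0,0,0.2],0],[1,[0,0,0],0],[1,[0,0,0],0]]'
python3 - <<'E'
from h import *
w=optics.get_image("wrist");P=optics.camera_params('wrist');print(P['xyz'])
u,v=map(int,proj(P,[.6,-.12,.06]));print(u,v)
y0=max(0,v-75);x0=max(0,min(u-100,360))
cv2.imwrite('pics/w11.png',cv2.resize(w[y0:y0+150,x0:x0+200],None,fx=4,fy=4,interpolation=cv2.INTER_CUBIC)[:,:,::-1])
E
```

```text
time_s: 13.57
position: [0.5004, -0.3116, 0.4653]
tool_rot: [[-0.001, -0.002, 1.0], [0.001, 1.0, 0.002], [-1.0, 0.001, -0.001]]
ft_force: [0.5, 0.6, 0.3]
grip_width: -0.0001
[ 0.49963972 -0.22889661  0.43487527]
375 0
```

View pics/w11.png

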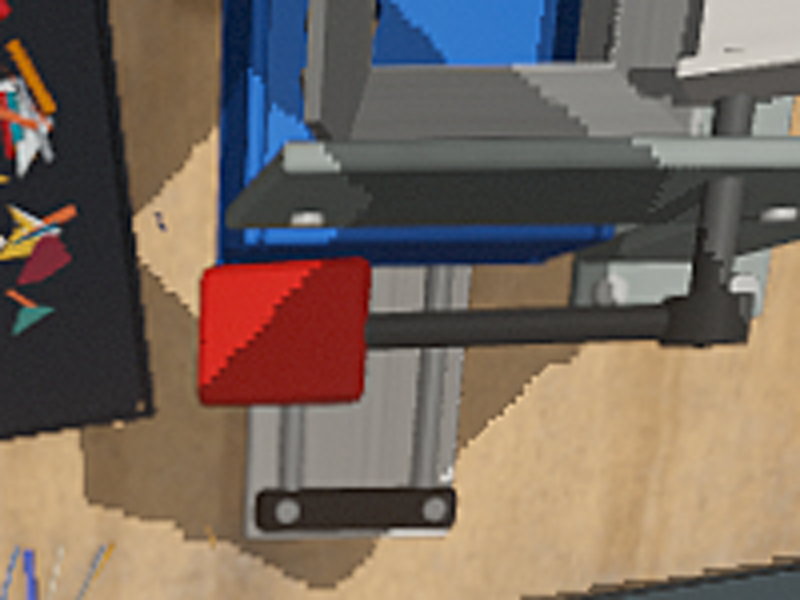

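The mouth is cut off at the top of the picture, and only the front strip is visible. A 90° turn puts the camera ahead of the hand, so the box can be viewed from either side.

```bash
python3 -m inch '[[1,[0,0,-0.8],0],[1,[0,0,-1],0],[1,[0,0,-0.8],0.8],[1,[0,0,0],1],[1,[0,0,0],1],[1,[0,0,0],1],[1,[0,0,0],1],[1,[0,0,0],1]]'
python3 -m inch '[[1,[0,0,0],1],[1,[0,0,0],1],[1,[0,0,0],1],[1,[0,0,0],1],[1,[0,0,0],1],[1,[0,0,0],1],[1,[0,0,0],1],[1,[0,0,0],1]]'
python3 -m inch '[[1,[0,0,0],1],[1,[0,0,0],1],[1,[0,0,0],1],[1,[0,0,0],1],[1,[0,0,0],0.2],[1,[0,0,0],0],[1,[0,0,0],0],[1,[0,0,0],0]]'
python3 - <<'E'
from h import *
w=optics.get_image("wrist");P=optics.camera_params('wrist');print(P['xyz'])
print(proj(P,[.6,-.12,.06]))
cv2.imwrite('pics/w12.png',w[:,:,::-1])
E
```

```text
time_s: 14.28
position: [0.4214, -0.311, 0.4666]
tool_rot: [[0.001, 0.488, 0.873], [-0.001, 0.873, -0.488], [-1.0, -0.0, 0.001]]
ft_force: [-0.2, 0.0, -0.0]
grip_width: -0.0001
time_s: 14.95
position: [0.4215, -0.311, 0.4665]
tool_rot: [[0.0, 0.935, 0.355], [-0.001, 0.355, -0.935], [-1.0, 0.0, 0.001]]
ft_force: [-0.0, -0.5, -0.8]
grip_width: 0.0002
time_s: 15.62
position: [0.4218, -0.3118, 0.4661]
tool_rot: [[0.0, 1.0, 0.002], [-0.0, 0.002, -1.0], [-1.0, 0.0, 0.0]]
ft_force: [0.8, 0.5, -0.4]
grip_width: -0.0001
[ 0.50330305 -0.31108624  0.43505033]
(np.float64(102.19482917997311), np.float64(13.845128137539547))
```

View pics/w12.png

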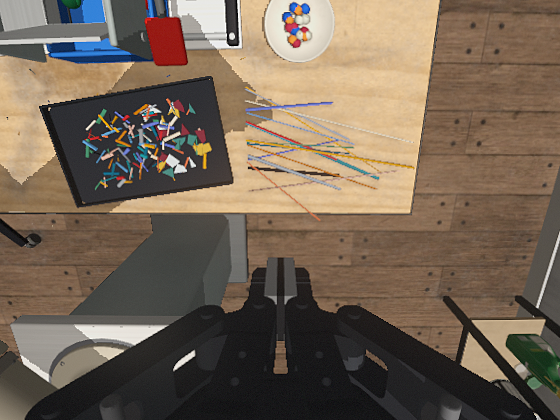

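A green bead edge appears at (72,2) in the box's left part. I'll move forward 80 mm.

```bash
python3 -m inch '[[1,[0,0.4,0],0],[1,[0,0.8,0],0],[1,[0,0.8,0],0],[1,[0,0.7,0],0],[1,[0,0,0],0],[1,[0,0,0],0],[1,[0,0,0],0],[1,[0,0,0],0]]'
python3 - <<'E'
from h import *
w=optics.get_image("wrist");P=optics.camera_params('wrist');print(P['xyz'])
u,v=map(int,proj(P,[.6,-.12,.06]));print(u,v)
y0=max(0,v-75);x0=max(0,u-100)
cv2.imwrite('pics/w13.png',cv2.resize(w[y0:y0+150,x0:x0+200],None,fx=4,fy=4,interpolation=cv2.INTER_CUBIC)[:,:,::-1])
E
```

```text
time_s: 16.33
position: [0.5023, -0.3122, 0.4662]
tool_rot: [[-0.0, 1.0, 0.0], [-0.0, 0.0, -1.0], [-1.0, -0.0, 0.0]]
ft_force: [-1.4, -0.1, -0.1]
grip_width: -0.0002
[ 0.58367989 -0.31146967  0.4352904 ]
113 93
```

View pics/w13.png

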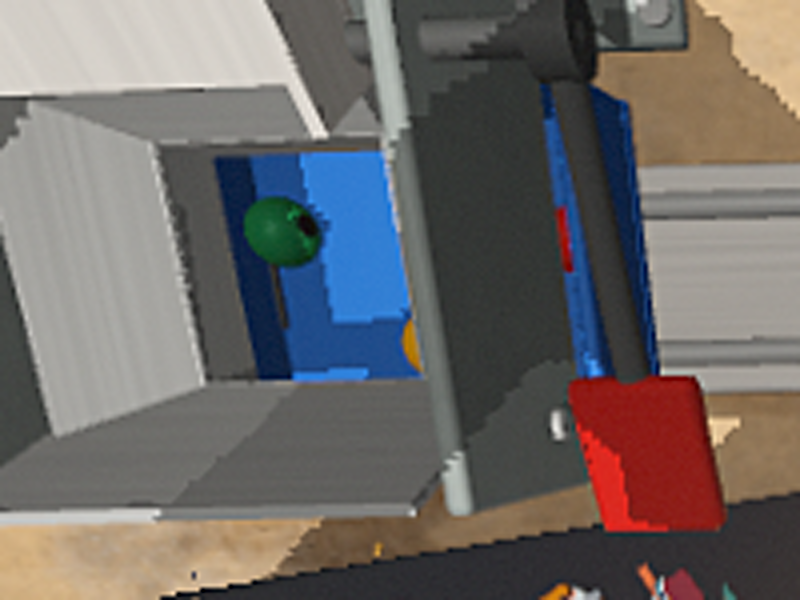

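All three beads are in the box: green at (283,230), yellow at (412,345), and the red one's edge at (564,240) just inside the right wall. One last position check, then I'll hand in.

```bash
python3 - <<'E'
from h import *
im=optics.get_image("top");P=optics.camera_params('top')
for a,r,b,c in blobs(im,'red',(200,200,290,280)):
    p=c[:,0,:];print(p.min(0),p.max(0),onz(P,p[:,0].min()-.5,p[:,1].mean(),.088))
for x in np.array([[708,378]]): print('dish',onz(P,200+708/3.6,140+375/3.6,.017))
s=env.observe();print(s['time_s'],s['ft_force'],np.abs(s['qvel']).max())
env.close_job()
E
```

```text
[246 223] [250 254] [0.60428086 0.01929887 0.088     ]
dish [ 0.60053073 -0.3344656   0.017     ]
16.4333 [-0.3150055  -0.18043511 -0.33506191] 0.25963877914028965
the job is handed in; nothing more can be done
```

The job is done and handed in at about 16.4 s of the 48 s. All three beads are in the blue box, and the box is still under the spout.

- **Box:** I pushed the plate slowly with the closed fingers. The box centre ended at y ≈ -0.119 to -0.120 m, against the spout at about -0.1195 to -0.120 m. The plate was still in the same place in the last picture.
- **Lever:** I pressed the pad down about 67 mm (66 mm expected), until the force rose to 22 N with almost no further movement. The lever stayed down after I lifted off.
- **Beads:** The tray is empty. The last wrist picture showed green and yellow in the box. Of the red bead I saw only a red edge inside the right wall, half hidden by the stand plate, so that one is the least certain.
- **Dish:** I did not touch it. It measured (0.601, -0.334) m, against (0.602, -0.332) m at the start. That later figure comes from the picture taken just after the lever press, not the very last one.

One check was no use. The box's rim in the side view looked about 15 mm off, which I put down to the stand hiding it and left out. The box's lower edge in the same view agreed with the other measurements.

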